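Gem stall: turn the carousel and weigh the green stone

TASK

Turn the display carousel until the cup with the green stone stands at the yellow pointer, then take that cup from its pocket and set it down gently, upright, in the middle of the scale's pan. Leave the cups with the red, blue and amber stones in their pockets.

Things in the scene. Friction and masses are not known exactly. Their poses are not given: they have to be found in the camera images.
- green_stone_cup (a point): Centre (half-way up) of the white round cup with the green cut stone: 42 mm across, 36 mm tall, the stone 5 mm proud of the rim, 60 to 130 g. It stands loose in a ring pocket of the turning disc, 105 mm from the axis, 40 to 80 degrees from the pointer, to either side. Pocket: rim 6 mm high, 58 mm across outside, 4 mm play round the cup. Six pockets, 60 degrees apart.
- knob (a point): On the carousel's vertical axis, at the height to grip its round aluminium knob: 42 mm across, gripped at any yaw; the grip part runs from 19 mm below to 15 mm above this point, which is 31 mm above the disc's top. The wooden disc, 280 mm across, top 34 mm above the table, turns about 0.03 N m stiff, either way, and stays where left. The point's axes turn with it.
- pick_place (a point): Fixed place on the robot's side of the carousel, on the line from the knob to the yellow pointer (a 22 mm wide tab on the base, just outside the disc, 50 mm high at its end): where the centre of a cup is (105 mm from the axis) when its pocket stands at the pointer. It does not turn with the disc.
- pan (a point): Centre of the top face of the round steel pan (100 mm across) of the small grey weighing scale; the pan's top is 40 mm above the table and does not move. The scale stands to the left or the right of the carousel.
- red_stone_cup (a point): Centre (half-way up, 18 mm above its underside) of the cup with the red stone: same cup, size and kind of pocket as the green one. It shares the carousel and is not to be taken out.
- blue_stone_cup (a point): Centre (half-way up, 18 mm above its underside) of the cup with the blue stone: same cup, size and kind of pocket as the green one. It shares the carousel and is not to be taken out.
- amber_stone_cup (a point): Centre (half-way up, 18 mm above its underside) of the cup with the amber stone: same cup, size and kind of pocket as the green one. It shares the carousel and is not to be taken out.

How it is judged:
By the outcome, as a careful person would: the job done as asked, in the order asked, and still so for the second after the job is handed in, with the robot touching nothing.
It also fails if it takes over 45 s, if anything falls off the work surface, if the arm or the gripper's body presses on something with over 40 N, if the wrist force passes 120 N, or if a joint passes its speed limit or range.

ROBOT

A 7-joint arm with a two-finger parallel gripper is mounted at the origin on the work surface. World frame = base frame: x ahead of the robot, y to its left, z up, the work surface at z = 0. Lengths are in m, angles in rad, forces in N, time in s.
With the tool pointing down it reaches from about 0.4 to 0.85 m from the base axis. Payload 10.4 kg.
Tool frame: the origin (TCP) lies midway between the tips of the shut fingers; the grasp point (between the pads) lies 19 mm behind it (r.grasp_offset is the distance from the TCP to the grasp point, in m); x points along the fingers, y is the direction in which the jaws open and shut, and the axes are right-handed (so a half turn about x gives the same grasp; the last joint's range is limited). The gripper opens to 87 mm and grips with 3 to 60 N. Pads are 19 mm wide; open, the fingers measure 117 mm over their backs; the gripper's body (75 mm by 190 mm) begins 51 mm behind the grasp point.
Start: joints at [1.121, 0.332, -0.065, 1.46, 0.022, 1.35, -0.088], TCP at [0.259, -0.569, 0.223] pointing down, gripper open.
Joint ranges: [-2.6, 2.6], [-0.5, 2.12], [-1.47, 1.34], [0.16, 2.42], [-1.27, 4.41], [0.06, 2.06], [-2.6, 2.6]. Speed limits (rad/s): [2.22, 2.22, 2.79, 2.79, 3.14, 3.14, 3.14].

INTERFACE

Orientations are given as a unit quaternion [x, y, z, w].
In Python, from bench import r, vision, close_job gives the robot as it stands. The module is installed in compiled form; this text tells all that it offers.
- The arm moves only by the shell command python3 -m pendant 'ROWS' [OPENING] [FORCE]. ROWS is text: rows parted by semicolons, each of 6 numbers parted by spaces: the shift along the tool's x, y, z in units of 0.25 m (1.0 is 0.25 m), then the turn, a rotation vector about the tool's x, y, z in units of 1.5 rad (1.0 is 1.5 rad). A call has 1 to 8 rows; each row is the pose to reach, as a shift and turn from the pose commanded when the call began, along the tool's axes at that moment; what a row does not reach only later rows make up. A row lasts 1/10 s, in which the tool goes at most 50 mm and 8.59 degrees, less where a joint would pass 70% of its speed; a pose out of reach is approached as far as the arm can. A call with a number of a shift or a turn outside -1 to 1 is refused whole. A call with a gripper value outside its range is refused whole. OPENING is the gripper command: -1 is shut, 1 is fully open, values between are in proportion, set as the call begins (- or left out, the last holds). The fingers move at their own pace and stop on an object; FORCE is the grip in N (left out, the last holds). Time passes only in rows, so rows that repeat a pose let the fingers close. It gives the time, the measured TCP pose, the force and the opening at its end, in the units of the state.
- r.read_state(): the state, without advancing time (a new reading comes with each control period).
- vision.camera(name): name is "scene" or "top" or "wrist"; returns (picture, depth): 384x512x3 uint8, blue, green, red; 384x512 float32, m along the optical axis (not along the pixel's ray), 0 where there is no reading.
- vision.get_calibration(name): a dict with "camera_matrix" (3x3 intrinsics, pixels), "k1" (the pictures are not rectified: a ray, as slopes to the right and down, at radius r is drawn at 1 + k1 r^2 times it, then the intrinsics apply), "rvec" (rotation vector, rad) and "tvec" (3), from world to camera coordinates, as OpenCV has them. Camera axes: x right, y down, z forward; pixel columns grow to the right and rows downward; lengths in m; the calibration is good to about 2 mm. A picture is of the moment at which its call begins: read the wrist's pose just before it. get_calibration takes no time and is no camera call; for the wrist camera it gives the pose at the moment of the call.
- close_job(): hands the job in, once; it reports no verdict.
The state is a dict: "time": time; "joint_positions": joint angles; "joint_vel": joint speeds; "joint_torque": joint torques, N m; "ee_pos": TCP position; "eef_rot": TCP orientation; "ft_force": force on the tool from outside, world axes, zero at the start; "torque": the same for the moment, N m; "width": finger opening in m.
Only numpy, scipy, OpenCV 4.12 (cv2) and the standard library are available. Lean on these libraries where they do the work, as an engineer would, in place of code of your own. Each camera call takes 0.05 s, during which the arm holds its last target. There are 200 camera calls.

## Working session

There is one attempt and no reset: what is moved stays moved. The work goes in short steps, Python scripts to look and compute and a shell command to move; the robot and the scene stay as the last step left them, time stands still between calls to the robot, and variables do not carry over. Pictures are saved under pics/ and viewed, about 8 in all and at most 12, crops included, and the job is handed in when it is done.

```bash
ls; mkdir -p pics; python3 - <<'E'
from bench import r,vision
import cv2,numpy as np
s=r.read_state();print(s['time'],s['ee_pos'],s['eef_rot'],s['width'])
for n in('top','scene'):
    im,d=vision.camera(n);cv2.imwrite(f'pics/{n}0.png',im);np.save(f'pics/{n}0.npy',d)
    c=vision.get_calibration(n);print(n,c)
E
```

```text
pics
0.0 [ 0.25856519 -0.56860471  0.22178812] [-0.69093936 -0.15022995  0.69118601 -0.1493173 ] 0.08660719811243472
top {'camera_matrix': array([[390.12812039,   0.        , 247.31487273],
       [  0.        , 390.12812039, 194.6045858 ],
       [  0.        ,   0.        ,   1.        ]]), 'k1': -0.08606793571244059, 'rvec': array([ 2.12419584, -2.14636962,  0.12749869]), 'tvec': array([0.01410941, 0.60777178, 0.85372264])}
scene {'camera_matrix': array([[348.72495103,   0.        , 256.49485058],
       [  0.        , 348.72495103, 197.62069624],
       [  0.        ,   0.        ,   1.        ]]), 'k1': 0.033079894884155296, 'rvec': array([ 2.30526983,  1.19907347, -0.3543769 ]), 'tvec': array([-0.34643545, -0.3487832 ,  1.23297469])}
```

View pics/top0.png

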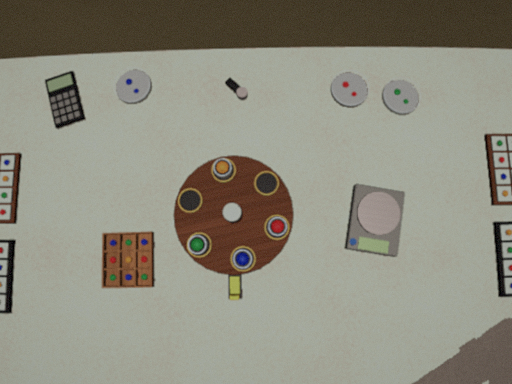

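View pics/scene0.png

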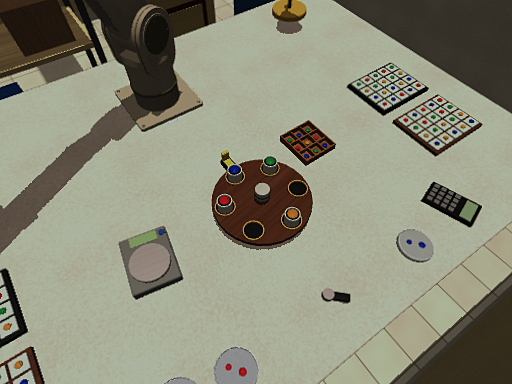

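The top view has the knob at about (232,212), green at (198,244), blue at (243,259), red at (277,227), amber at (222,168), the pointer tab at (235,288) and the pan at (379,213). Next I measure these with colour masks and rays.

```bash
cat > h.py <<'E'
import cv2,numpy as np
from bench import r,vision
def ray(cal,uv):
    K=cal['camera_matrix'];p=np.array([(uv[0]-K[0,2])/K[0,0],(uv[1]-K[1,2])/K[1,1]])
    q=p.copy()
    for _ in range(20): q=p/(1+cal['k1']*(q@q))
    R=cv2.Rodrigues(np.asarray(cal['rvec']))[0]
    return -R.T@cal['tvec'],R.T@np.array([q[0],q[1],1.])
def onz(cal,uv,z):
    o,d=ray(cal,uv);return o+d*(z-o[2])/d[2]
def tri(rays):
    A=0;b=0
    for o,d in rays:
        d=d/np.linalg.norm(d);P=np.eye(3)-np.outer(d,d);A=A+P;b=b+P@o
    return np.linalg.solve(A,b)
H={'green':(50,80),'blue':(112,125),'amber':(10,20),'red':(174,6),'yellow':(26,34)}
def blob(im,name,c,rad=16,smin=140,vmin=60):
    h=cv2.cvtColor(im,cv2.COLOR_BGR2HSV);lo,hi=H[name];hh=h[...,0]
    m=((hh>=lo)&(hh<=hi)) if lo<hi else ((hh>=lo)|(hh<=hi))
    m=m&(h[...,1]>smin)&(h[...,2]>vmin)
    w=np.zeros(m.shape,np.uint8);cv2.circle(w,tuple(map(int,c)),rad,1,-1);m=(m&(w>0)).astype(np.uint8)
    n,l,st,ce=cv2.connectedComponentsWithStats(m)
    if n<2:return None,0
    i=1+np.argmax(st[1:,4]);return ce[i],st[i,4]
def grey(im,c,rad,vmin):
    h=cv2.cvtColor(im,cv2.COLOR_BGR2HSV);m=((h[...,1]<60)&(h[...,2]>vmin))
    w=np.zeros(m.shape,np.uint8);cv2.circle(w,tuple(map(int,c)),rad,1,-1);m=(m&(w>0)).astype(np.uint8)
    n,l,st,ce=cv2.connectedComponentsWithStats(m);i=1+np.argmax(st[1:,4]);return ce[i],st[i]
E
python3 - <<'E'
from h import *
T=cv2.imread('pics/top0.png');S=cv2.imread('pics/scene0.png');ct=vision.get_calibration('top');cs=vision.get_calibration('scene')
print('cam',ray(ct,(247,194))[0])
for n,a,b in(('green',(198,244),(270,161)),('blue',(243,259),(235,173)),('red',(277,227),(224,200)),('amber',(222,168),(292,213)),('yellow',(235,288),(227,158))):
    p,k=blob(T,n,a);q,j=blob(S,n,b,12)
    print(n,p,k,q,j,'tri',tri([ray(ct,p),ray(cs,q)]).round(4),'z.073',onz(ct,p,.073).round(4),onz(cs,q,.073).round(4))
p,st=grey(T,(232,212),14,120);print('knob',p,st,onz(ct,p,.080))
q,st=grey(S,(262,188),10,150);print('knobS',q,st,onz(cs,q,.080))
# disc by colour: brown ellipse
h=cv2.cvtColor(T,cv2.COLOR_BGR2HSV);m=((h[...,2]<120)&(h[...,1]>90)).astype(np.uint8);m[:140]=0;m[282:]=0;m[:,:165]=0;m[:,305:]=0
c=max(cv2.findContours(cv2.morphologyEx(m,2,np.ones((3,3))),0,1)[0],key=cv2.contourArea);e=cv2.fitEllipse(cv2.convexHull(c));print('disc',e,onz(ct,e[0],.034))
# pan
b=T[180:250,340:410].astype(int);print('pan px',T[213,379],T[245,379],T[190,360])
g=cv2.HoughCircles(cv2.medianBlur(cv2.cvtColor(T,6),3)[175:260,335:415].copy(),3,1,20,param1=80,param2=12,minRadius=17,maxRadius=27);print(g)
if g is not None:
  for x in g[0][:3]:print(onz(ct,(x[0]+335,x[1]+175),.040),x[2]*(ray(ct,(0,0))[0][2]-.04)/390)
E
python3 -c "
import cv2,numpy as np
a=cv2.imread('pics/top0.png')[145:305,165:415];b=cv2.imread('pics/scene0.png')[140:300,110:330]
cv2.imwrite('pics/crop1.png',cv2.resize(a,None,fx=3,fy=3,interpolation=2))"
```

```text
cam [ 0.47909739 -0.01358197  0.93204569]
green [196.65       244.16666667] 120 [269.90740741 160.46296296] 54 tri [0.4953 0.1207 0.0686] z.073 [0.4949 0.1195 0.073 ] [0.4983 0.119  0.073 ]
blue [242.00813008 258.40650407] 123 [234.27586207 169.12068966] 58 tri [0.4635 0.0206 0.0687] z.073 [0.4633 0.0199 0.073 ] [0.4667 0.0194 0.073 ]
red [277.05185185 225.92592593] 135 [223.76       199.78666667] 75 tri [ 0.5337 -0.0577  0.0689] z.073 [ 0.5333 -0.0577  0.073 ] [ 0.5362 -0.0587  0.073 ]
amber [221.90243902 166.84552846] 123 [292.07228916 213.08433735] 83 tri [0.6686 0.0644 0.0688] z.073 [0.6676 0.0639 0.073 ] [0.6704 0.0627 0.073 ]
yellow [233.93333333 294.93333333] 15 [227.95652174 161.82608696] 46 tri [ 0.3784  0.0453 -0.0022] z.073 [0.3851 0.0379 0.073 ] [0.4347 0.019  0.073 ]
knob [231.38970588 211.51102941] [223 203  18  18 272] [0.56555963 0.04224165 0.08      ]
knobS [261.97777778 188.45925926] [255 183  15  12 135] [0.5679286  0.04137492 0.08      ]
disc ((233.1212158203125, 214.9678497314453), (117.69772338867188, 118.64324188232422), 21.468868255615234) [0.56215543 0.04127003 0.034     ]
pan px [143 148 159] [123 163 148] [108 114 118]
[[[43.5 37.5 20.7]]]
[ 0.56319235 -0.29346665  0.04      ] 0.04734704243340568
```

View pics/crop1.png

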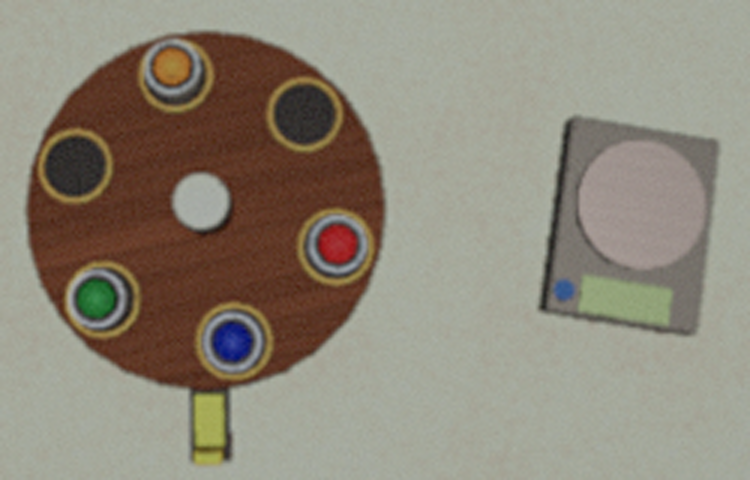

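```bash
python3 - <<'E'
from h import *
from scipy.spatial.transform import Rotation as R
s=r.read_state();print(s['joint_positions'].round(3) if hasattr(s['joint_positions'],'round') else s['joint_positions']);print(R.from_quat(s['eef_rot']).as_matrix().round(3))
ct=vision.get_calibration('top');T=cv2.imread('pics/top0.png')
h=cv2.cvtColor(T,cv2.COLOR_BGR2HSV);print(h[285,235],h[297,235],h[280,230],h[275,235])
m=((h[...,0]>20)&(h[...,0]<40)&(h[...,1]>90)&(h[...,2]>90)).astype(np.uint8);m[:272]=0;m[305:]=0;m[:,:220]=0;m[:,250:]=0
for v in range(272,302):
    u=np.flatnonzero(m[v])
    if len(u): print(v,u.min(),u.max(),onz(ct,(u.mean(),v),.045)[:2].round(4))
S=cv2.imread('pics/scene0.png');cs=vision.get_calibration('scene')
print('panS',[ (cv2.cvtColor(S,cv2.COLOR_BGR2HSV)[y,x]) for y,x in((262,150),(290,150),(235,140))])
hs=cv2.cvtColor(S,cv2.COLOR_BGR2HSV)
mm=((hs[...,0].astype(int)<18)|(hs[...,0]>165))&(hs[...,2]>120)&(hs[...,1]>15)
mm=mm.astype(np.uint8);w=np.zeros_like(mm);cv2.circle(w,(150,264),27,1,-1);mm=cv2.morphologyEx(mm*w,2,np.ones((3,3)));c=max(cv2.findContours(mm,0,1)[0],key=cv2.contourArea);e=cv2.fitEllipse(c);print(e,onz(cs,e[0],.04))
E
```

```text
[ 1.121  0.333 -0.065  1.461  0.022  1.35  -0.088]
[[-0.001  0.414 -0.91 ]
 [ 0.001 -0.91  -0.414]
 [-1.    -0.001  0.   ]]
[ 31 127 169] [ 32 134 170] [ 31 128 164] [23 89 63]
276 230 239 [0.4238 0.0381]
277 229 239 [0.4216 0.0392]
278 229 239 [0.4194 0.0392]
279 230 239 [0.4171 0.0381]
280 229 239 [0.4149 0.0392]
281 229 239 [0.4127 0.0393]
282 229 239 [0.4105 0.0393]
283 230 239 [0.4083 0.0382]
284 230 239 [0.4061 0.0382]
285 229 239 [0.4039 0.0393]
286 229 239 [0.4017 0.0393]
287 229 239 [0.3995 0.0393]
288 230 239 [0.3973 0.0382]
289 230 239 [0.3951 0.0382]
290 230 239 [0.3929 0.0382]
291 230 239 [0.3907 0.0382]
292 230 239 [0.3885 0.0383]
293 230 239 [0.3863 0.0383]
294 231 238 [0.3841 0.0375]
295 229 238 [0.3819 0.0405]
296 229 239 [0.3797 0.0394]
297 229 239 [0.3775 0.0394]
298 230 238 [0.3753 0.0394]
299 230 237 [0.3731 0.0406]
panS [array([ 13,  42, 147], dtype=uint8), array([10, 43, 18], dtype=uint8), array([ 43,  96, 138], dtype=uint8)]
((148.88978576660156, 261.660400390625), (35.050235748291016, 42.577640533447266), 58.58762741088867) [ 0.56474523 -0.29396817  0.04      ]
```

Positions so far: axis about (0.566, 0.042), pan about (0.564, -0.294), pointer direction about 181°, green about 132.4° at radius 0.105 (as specified). The disc needs about +48.7°. I'll approach the knob now.

```bash
python3 -m pendant '0 -0.77 -0.957 -0.698 0 0;0 -0.77 -0.957 -0.698 0 0;0 -0.77 -0.957 -0.698 0 0;0 -0.77 -0.957 -0.698 0 0;0 -0.77 -0.957 -0.698 0 0;0 -0.77 -0.957 -0.698 0 0;0 -0.77 -0.957 -0.698 0 0;0 -0.77 -0.957 -0.698 0 0' 1 20
cat > go.py <<'E'
import sys
from h import *
from scipy.spatial.transform import Rotation as R
# go.py x y z yawdeg(of tool y): prints row from current measured pose
x,y,z,a=map(float,sys.argv[1:5]);s=r.read_state();M=R.from_quat(s['eef_rot']).as_matrix()
t=np.radians(a);ty=np.array([np.cos(t),np.sin(t),0]);tx=np.array([0,0,-1.]);W=np.c_[tx,ty,np.cross(tx,ty)]
print('t',round(s['time'],2),'pos',np.round(s['ee_pos'],4),'yaw',round(np.degrees(np.arctan2(M[1,1],M[0,1])),2),'j7',round(s['joint_positions'][6],2),'w',round(s['width'],4),'F',np.round(s['ft_force'],1))
print('row',(M.T@(np.array([x,y,z])-s['ee_pos'])/.25).round(3),(R.from_matrix(M.T@W).as_rotvec()/1.5).round(3))
E
python3 go.py 0.566 0.042 0.15 41.3
```

```text
time: 0.9
ee_pos: [0.3976, -0.293, 0.2225]
eef_rot: [-0.522, -0.477, 0.522, -0.477]
ft_force: [0.3, -0.6, -0.4]
width: 0.0871
t 0.9 pos [ 0.3976 -0.293   0.2225] yaw -5.21 j7 0.43 w 0.0871 F [ 0.3 -0.6 -0.4]
row [ 0.29   0.549 -1.396] [-0.541  0.     0.   ]
```

```bash
python3 -m pendant '0.05 0.3 -0.8 -0.3 0 0;0.05 0.3 -0.8 -0.3 0 0;0.05 0.3 -0.8 -0.3 0 0;0.05 0.3 -0.8 -0.3 0 0;0.05 0.3 -0.8 -0.3 0 0' 
python3 go.py 0.566 0.042 0.15 41.3
```

```text
time: 1.4
ee_pos: [0.4922, -0.0989, 0.2098]
eef_rot: [0.405, 0.58, -0.404, 0.58]
ft_force: [0.8, -0.5, 0.5]
width: 0.087
t 1.4 pos [ 0.4922 -0.0989  0.2098] yaw 20.2 j7 0.41 w 0.087 F [ 0.8 -0.5  0.5]
row [ 0.24   0.472 -0.427] [-0.246 -0.001 -0.001]
```

```bash
python3 -m pendant '0 0 0 0 0 0'>/dev/null; python3 go.py 0.566 0.042 0.15 41.3
```

```text
t 1.5 pos [ 0.4914 -0.1017  0.2096] yaw 20.12 j7 0.42 w 0.087 F [-0.1 -0.5 -0.9]
row [ 0.239  0.478 -0.437] [-0.246 -0.001 -0.   ]
```

```bash
python3 -m pendant '0.2 0.478 -0.437 -0.246 0 0;0.2 0.478 -0.437 -0.246 0 0;0.2 0.478 -0.437 -0.246 0 0;0.2 0.478 -0.437 -0.246 0 0;0.2 0.478 -0.437 -0.246 0 0' >/dev/null;  python3 go.py 0.566 0.042 0.046 41.3
python3 - <<'E'
from h import *
im,d=vision.camera('wrist');cv2.imwrite('pics/w1.png',im)
im,d=vision.camera('top');cv2.imwrite('pics/t1.png',im)
E
```

```text
t 2.0 pos [0.5653 0.0414 0.1584] yaw 41.27 j7 0.4 w 0.0869 F [-0.5  0.6 -0.7]
row [0.45  0.004 0.001] [-0.    -0.002  0.001]
```

View pics/w1.png

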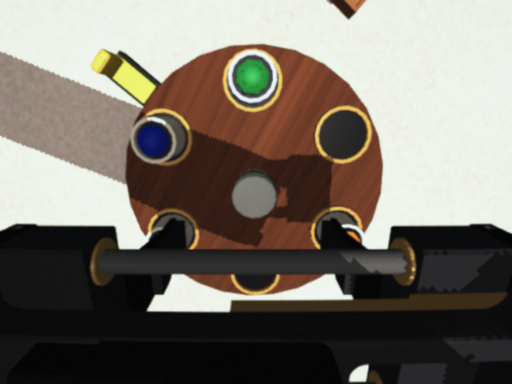

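The wrist view shows the knob at (254,195), midway between the fingers, with green at (252,76). I'll check the axis from this view too.

```bash
python3 - <<'E'
from h import *
c=vision.get_calibration('wrist');W=cv2.imread('pics/w1.png')
p,st=grey(W,(254,195),27,85);print(p,st,onz(c,p,.08))
for n,a in(('green',(252,76)),('blue',(155,140))):
    p,k=blob(W,n,a,25);print(n,p,k,onz(c,p,.073))
E
python3 -m pendant '0.12 0 0 0 0 0;0.24 0 0 0 0 0;0.36 0 0 0 0 0;0.45 0 0 0 0 0;0.45 0 0 0 0 0'; python3 go.py 0.566 0.042 0.046 41.3
```

```text
[253.61764706 196.48426813] [ 232  176   44   42 1462] [0.56522375 0.04000699 0.08      ]
green [252.01145475  76.25085911] 873 [0.49572705 0.11741759 0.073     ]
blue [152.38451087 140.0611413 ] 736 [0.46330003 0.01841083 0.073     ]
time: 2.6
ee_pos: [0.5632, 0.0373, 0.045]
eef_rot: [0.292, 0.645, -0.294, 0.642]
ft_force: [-0.2, -1.0, -0.5]
width: 0.0872
t 2.6 pos [0.5632 0.0373 0.045 ] yaw 41.08 j7 0.34 w 0.0872 F [-0.2 -1.  -0.5]
row [-0.004  0.021 -0.007] [-0.003 -0.001  0.003]
```

```bash
python3 -m pendant '0 0 0 0 0 0;0 0 0 0 0 0' >/dev/null; python3 go.py 0.5657 0.0413 0.046 41.3
```

```text
t 2.8 pos [0.5663 0.0399 0.0493] yaw 41.26 j7 0.34 w 0.0872 F [-0.7  0.2  0.1]
row [ 0.013  0.002 -0.006] [-0.001  0.001 -0.001]
```

Settled within 1.5 mm. I'll close on the knob.

```bash
python3 -m pendant '0.01 0.003 -0.005 0 0 0;0.01 0.003 -0.005 0 0 0;0.01 0.003 -0.005 0 0 0;0.01 0.003 -0.005 0 0 0;0.01 0.003 -0.005 0 0 0;0.01 0.003 -0.005 0 0 0' -1 25; python3 go.py 0.5657 0.0413 0.046 90
```

```text
time: 3.4
ee_pos: [0.565, 0.0424, 0.0451]
eef_rot: [0.291, 0.644, -0.291, 0.644]
ft_force: [0.2, 0.5, -0.3]
width: 0.0469
t 3.4 pos [0.565  0.0424 0.0451] yaw 41.37 j7 0.33 w 0.0469 F [ 0.2  0.5 -0.3]
row [-0.004 -0.001  0.005] [-0.566  0.    -0.   ]
```

```bash
python3 -m pendant '0 0 0 0 0 0;0 0 0 0 0 0;0 0 0 0 0 0;0 0 0 0 0 0' -1 25; python3 -m pendant '0 0 0 -0.05 0 0;0 0 0 -0.11 0 0;0 0 0 -0.18 0 0;0 0 0 -0.25 0 0;0 0 0 -0.32 0 0;0 0 0 -0.39 0 0;0 0 0 -0.46 0 0;0 0 0 -0.51 0 0'; python3 -m pendant '0 0 0 -0.035 0 0;0 0 0 -0.054 0 0;0 0 0 -0.054 0 0;0 0 0 -0.054 0 0'; python3 go.py 0.5657 0.0413 0.046 90
python3 - <<'E'
from h import *
T,d=vision.camera('top');cv2.imwrite('pics/t2.png',T);S,d=vision.camera('scene');cv2.imwrite('pics/s2.png',S)
cv2.imwrite('pics/v2.png',np.hstack([cv2.resize(T[130:310,160:310],None,fx=2.6,fy=2.6),cv2.resize(S[130:310,180:330],None,fx=2.6,fy=2.6)]))
E
```

```text
time: 3.8
ee_pos: [0.5653, 0.0426, 0.0451]
eef_rot: [0.291, 0.644, -0.291, 0.645]
ft_force: [3.0, 3.2, -3.1]
width: 0.0414
time: 4.6
ee_pos: [0.565, 0.0421, 0.0451]
eef_rot: [0.028, 0.707, -0.028, 0.707]
ft_force: [3.0, 0.1, -2.3]
width: 0.0417
time: 5.0
ee_pos: [0.565, 0.0421, 0.0451]
eef_rot: [0.001, 0.707, -0.002, 0.707]
ft_force: [2.0, -1.1, -0.9]
width: 0.0414
t 5.0 pos [0.565  0.0421 0.0451] yaw 89.76 j7 1.11 w 0.0414 F [ 2.  -1.1 -0.9]
row [-0.004 -0.003  0.003] [-0.003  0.     0.   ]
```

View pics/v2.png

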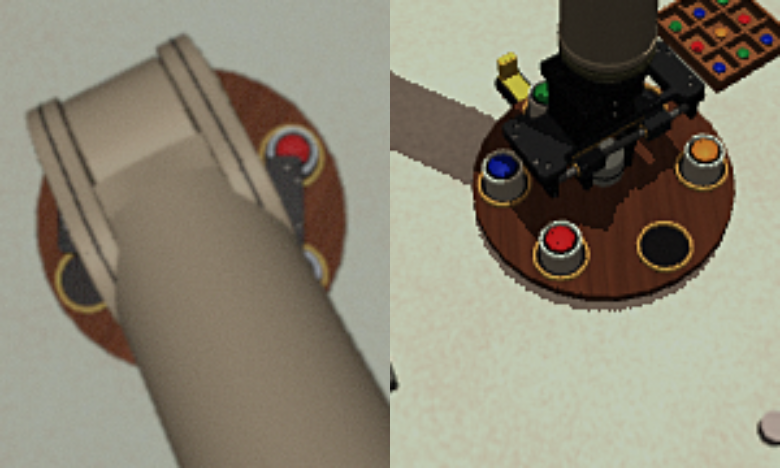

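The disc turned with the knob and green now stands near the pointer. I'll release, rise and measure with the wrist camera.

```bash
python3 -m pendant '0 0 0 0 0 0;0 0 0 0 0 0;0 0 0 0 0 0;0 0 0 0 0 0' 1 >/dev/null; python3 -m pendant '-0.1 0 0 0 0 0;-0.25 0 0 0 0 0;-0.4 0 0 0 0 0;-0.48 0 0 0 0 0;-0.48 0 0 0 0 0;-0.48 0 0 0 0 0'
python3 - <<'E'
from h import *
c=vision.get_calibration('wrist');W,d=vision.camera('wrist');cv2.imwrite('pics/w3.png',W)
S,d=vision.camera('scene');cv2.imwrite('pics/s3.png',S)
E
python3 go.py 0.46 0.04 0.15 90
```

```text
time: 6.1
ee_pos: [0.5648, 0.0422, 0.1648]
eef_rot: [0.001, 0.707, -0.001, 0.707]
ft_force: [-0.5, 0.2, -0.3]
width: 0.0868
t 6.2 pos [0.5643 0.0422 0.1638] yaw 89.84 j7 1.19 w 0.0868 F [1.  0.  0.5]
row [ 0.056 -0.01  -0.417] [-0.002 -0.001  0.   ]
```

View pics/w3.png

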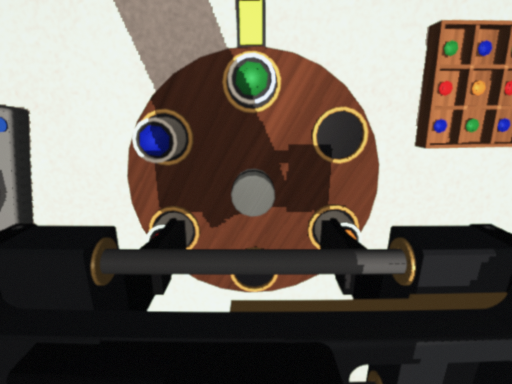

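```bash
python3 - <<'E'
from h import *
c=vision.get_calibration('wrist');W=cv2.imread('pics/w3.png')
p,st=grey(W,(253,194),27,85);K=onz(c,p,.08);print('knob',p,st,K)
p,k=blob(W,'green',(252,77),25);G=onz(c,p,.073);print('stone',p,k,G)
h=cv2.cvtColor(W,cv2.COLOR_BGR2HSV)
m=((h[...,0]>13)&(h[...,0]<28)&(h[...,1]>110)&(h[...,2]>120)).astype(np.uint8);w=np.zeros_like(m);cv2.circle(w,(252,82),34,1,-1);m*=w
pts=cv2.findNonZero(m);e=cv2.fitEllipse(cv2.convexHull(pts));P=onz(c,e[0],.040);print('ring',e,len(pts),P)
y=((h[...,0]>24)&(h[...,0]<36)&(h[...,1]>100)&(h[...,2]>120)).astype(np.uint8);y[48:]=0
for v in(5,15,25,35,43):
    u=np.flatnonzero(y[v]);print(v,u.min(),u.max(),onz(c,((u.min()+u.max())/2,v),.045)[:2].round(4))
# disc ellipse
b=((h[...,2]<150)&(h[...,1]>90)&((h[...,0]<14)|(h[...,0]>170))).astype(np.uint8);b[240:]=0;b[:40]=0;b[:,:120]=0;b[:,385:]=0
n,l,s,ce=cv2.connectedComponentsWithStats(b);i=1+np.argmax(s[1:,4])
for v in(60,90,120,150,180,200):
    u=np.flatnonzero(l[v]==i);a=onz(c,(u.min(),v),.034);bb=onz(c,(u.max(),v),.034);print('disc',v,u.min(),u.max(),((a+bb)/2)[:2].round(4))
for A in(K,):
    for n,q in(('stone',G),('ring',P)):
        d=q-A;print(n,np.degrees(np.arctan2(d[1],d[0]))%360,np.hypot(*d[:2]))
E
```

```text
knob [252.50540735 195.0331651 ] [ 231  175   44   41 1387] [0.5632748  0.04259089 0.08      ]
stone [251.34880803  77.76787955] 797 [0.46004012 0.04185112 0.073     ]
ring ((252.1316375732422, 80.97124481201172), (57.95710372924805, 62.278560638427734), 169.55545043945312) 564 [0.45908582 0.0424324  0.04      ]
5 239 262 [0.3946 0.0412]
15 239 262 [0.4028 0.0411]
25 239 262 [0.4111 0.0411]
35 239 262 [0.4195 0.0411]
43 240 262 [0.4263 0.0415]
disc 60 196 307 [0.4389 0.0418]
disc 90 158 348 [0.4666 0.0433]
disc 120 138 366 [0.4959 0.0421]
disc 150 129 375 [0.5269 0.042 ]
disc 180 129 376 [0.5598 0.0425]
disc 200 132 373 [0.5829 0.0424]
stone 180.41056845823147 0.10323733563659987
ring 180.0871568794597 0.10418910356419225
```

Pocket at about 180.1°, stone at 180.4°, pointer line at about 180.5°, so it is aligned within 1 mm. The cup is at about (0.4615, 0.0415). I'll go pick it.

```bash
python3 -m pendant '0 -0.002 -0.2 0 0 0;0.05 -0.003 -0.38 0 0 0;0.1 -0.003 -0.411 0 0 0;0.15 -0.003 -0.411 0 0 0;0.15 -0.003 -0.411 0 0 0;0.15 -0.003 -0.411 0 0 0'; python3 go.py 0.4615 0.0415 0.047 90
python3 - <<'E'
from h import *
W,d=vision.camera('wrist');cv2.imwrite('pics/w4.png',W);c=vision.get_calibration('wrist')
p,k=blob(W,'green',(252,200),70);print('stone',p,k,onz(c,p,.073))
E
```

```text
time: 6.8
ee_pos: [0.4629, 0.0423, 0.1274]
eef_rot: [0.001, 0.707, -0.0, 0.707]
ft_force: [-0.0, -0.2, 0.4]
width: 0.087
t 6.8 pos [0.4629 0.0423 0.1274] yaw 89.85 j7 1.28 w 0.087 F [-0.  -0.2  0.4]
row [ 0.322 -0.004 -0.005] [-0.002 -0.    -0.001]
stone [251.24071527 202.19532325] 727 [0.45970119 0.0418938  0.073     ]
```

```bash
python3 -m pendant '0.08 -0.002 -0.007 0 0 0;0.17 -0.002 -0.007 0 0 0;0.25 -0.002 -0.007 0 0 0;0.3 -0.002 -0.007 0 0 0;0.32 -0.002 -0.007 0 0 0;0.32 -0.002 -0.007 0 0 0;0.32 -0.002 -0.007 0 0 0'; python3 go.py 0.461 0.0418 0.047 90
```

```text
time: 7.55
ee_pos: [0.4612, 0.0416, 0.0483]
eef_rot: [0.001, 0.707, -0.001, 0.707]
ft_force: [0.2, 0.7, 0.3]
width: 0.0868
t 7.55 pos [0.4612 0.0416 0.0483] yaw 89.85 j7 1.16 w 0.0868 F [0.2 0.7 0.3]
row [ 0.005  0.001 -0.001] [-0.002  0.001 -0.   ]
```

```bash
python3 -m pendant '0 0 0 0 0 0;0 0 0 0 0 0;0 0 0 0 0 0;0 0 0 0 0 0;0 0 0 0 0 0;0 0 0 0 0 0;0 0 0 0 0 0;0 0 0 0 0 0' -1 15;python3 -m pendant '0 0 0 0 0 0;0 0 0 0 0 0;0 0 0 0 0 0'; python3 go.py 0.461 0.0418 0.047 90
```

```text
time: 8.35
ee_pos: [0.4605, 0.0414, 0.0476]
eef_rot: [0.001, 0.707, -0.001, 0.707]
ft_force: [0.0, 0.1, -0.5]
width: 0.0416
time: 8.65
ee_pos: [0.4604, 0.0414, 0.0475]
eef_rot: [0.001, 0.707, -0.001, 0.707]
ft_force: [-0.5, -0.6, 0.6]
width: 0.0415
t 8.65 pos [0.4604 0.0414 0.0475] yaw 89.84 j7 1.16 w 0.0415 F [-0.5 -0.6  0.6]
row [0.002 0.002 0.002] [-0.002 -0.     0.   ]
```

```bash
python3 -m pendant '-0.06 0 0 0 0 0;-0.16 0 0 0 0 0;-0.26 0 0 0 0 0;-0.36 0 0 0 0 0;-0.4 0 0 0 0 0;-0.4 0 0 0 0 0'; python3 go.py 0.5635 -0.2937 0.148 90
python3 - <<'E'
from h import *
S,d=vision.camera('scene');cv2.imwrite('pics/s5.png',S)
cv2.imwrite('pics/v5.png',cv2.resize(S[90:310,110:330],None,fx=2.7,fy=2.7))
E
```

```text
time: 9.25
ee_pos: [0.4613, 0.0414, 0.149]
eef_rot: [0.001, 0.706, -0.001, 0.708]
ft_force: [-0.4, 0.1, -2.4]
width: 0.0419
t 9.25 pos [0.4613 0.0414 0.149 ] yaw 89.82 j7 1.31 w 0.0419 F [-0.4  0.1 -2.4]
row [ 0.006 -1.339  0.413] [-0.002  0.002  0.001]
```

View pics/v5.png

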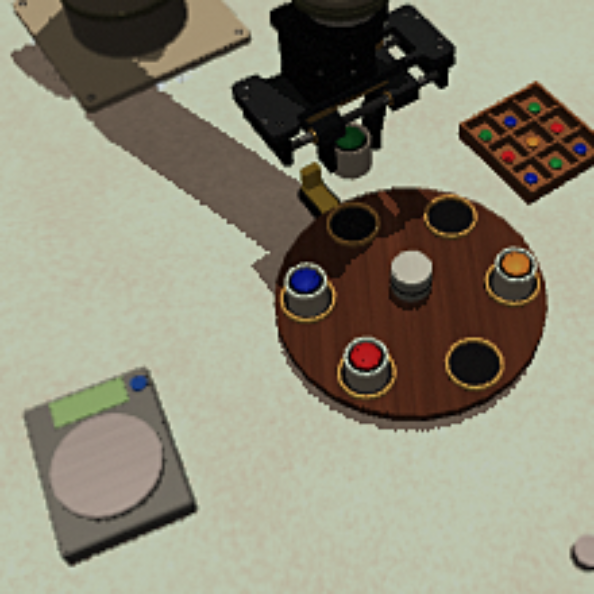

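The cup is held upright and its pocket is empty; the other three are in their pockets. Now to the pan.

```bash
python3 -m pendant '0 -0.1 0.03 0 0 0;0 -0.22 0.07 0 0 0;0 -0.36 0.11 0 0 0;0 -0.5 0.155 0 0 0;0 -0.64 0.2 0 0 0;0 -0.78 0.245 0 0 0;0 -0.9 0.285 0 0 0;0 -0.98 0.31 0 0 0'; python3 go.py 0.5635 -0.2937 0.12 90
```

```text
time: 10.1
ee_pos: [0.5366, -0.2062, 0.1453]
eef_rot: [0.002, 0.708, -0.001, 0.706]
ft_force: [1.0, 0.2, -0.4]
width: 0.0413
t 10.1 pos [ 0.5366 -0.2062  0.1453] yaw 89.72 j7 1.65 w 0.0413 F [ 1.   0.2 -0.4]
row [ 0.101 -0.35   0.109] [-0.003 -0.002 -0.001]
```

```bash
python3 -m pendant '0 -0.12 0.03 0 0 0;0.04 -0.25 0.07 0 0 0;0.08 -0.34 0.1 0 0 0;0.12 -0.36 0.105 0 0 0;0.12 -0.36 0.105 0 0 0;0.12 -0.36 0.105 0 0 0'; python3 go.py 0.5635 -0.2937 0.0535 90
python3 - <<'E'
from h import *
W,d=vision.camera('wrist');cv2.imwrite('pics/w6.png',W)
E
```

```text
time: 10.7
ee_pos: [0.5631, -0.2921, 0.1168]
eef_rot: [0.001, 0.708, 0.0, 0.707]
ft_force: [-0.1, 0.4, 0.1]
width: 0.0417
t 10.7 pos [ 0.5631 -0.2921  0.1168] yaw 89.93 j7 1.74 w 0.0417 F [-0.1  0.4  0.1]
row [ 0.253 -0.007  0.002] [-0.001 -0.001 -0.001]
```

View pics/w6.png

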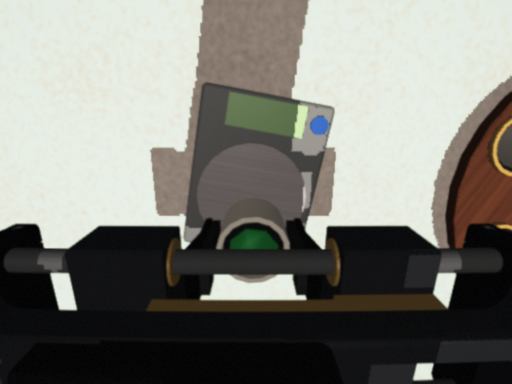

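The pan spans columns 197–304, with its top edge at row 142. I'll check its centre from this view.

```bash
python3 - <<'E'
from h import *
c=vision.get_calibration('wrist')
for p in((250.5,142),(197,193),(304,193)):print(onz(c,p,.04).round(4))
W=cv2.imread('pics/w6.png').astype(int);print(W[195,186:206].sum(1),W[195,296:314].sum(1),W[134:150,250].sum(1))
E
```

```text
[ 0.5129 -0.2933  0.04  ]
[ 0.5588 -0.342   0.04  ]
[ 0.5588 -0.2448  0.04  ]
[379 343 265 196 197 201 205 205 200 202 220 256 273 281 281 286 278 280
 277 276] [281 275 276 271 271 279 358 529 602 558 482 448 445 412 301 203 176 230] [209 209 208 210 205 207 209 209 214 266 292 300 298 300 307 303]
```

Wrist view gives the pan centre as (0.563, -0.2934), which agrees. I'll descend, slowly at the end.

```bash
python3 -m pendant '0.06 -0.004 0.001 0 0 0;0.13 -0.004 0.001 0 0 0;0.18 -0.004 0.001 0 0 0;0.21 -0.004 0.001 0 0 0;0.225 -0.004 0.001 0 0 0;0.225 -0.004 0.001 0 0 0;0.225 -0.004 0.001 0 0 0'; python3 go.py 0.5632 -0.2935 0.0535 90
```

```text
time: 11.45
ee_pos: [0.5639, -0.295, 0.0618]
eef_rot: [0.001, 0.707, -0.001, 0.707]
ft_force: [-0.7, 0.9, -1.2]
width: 0.0413
t 11.45 pos [ 0.5639 -0.295   0.0618] yaw 89.84 j7 1.72 w 0.0413 F [-0.7  0.9 -1.2]
row [ 0.033  0.006 -0.003] [-0.002  0.     0.   ]
```

```bash
python3 -m pendant '0.005 0.003 0 0 0 0;0.01 0.003 0 0 0 0;0.015 0.003 0 0 0 0;0.02 0.003 0 0 0 0;0.022 0.003 0 0 0 0;0.022 0.003 0 0 0 0;0.022 0.003 0 0 0 0'; python3 go.py 0.5632 -0.2935 0.0535 90
```

```text
time: 12.15
ee_pos: [0.5636, -0.2941, 0.0558]
eef_rot: [0.001, 0.707, -0.001, 0.707]
ft_force: [1.1, -0.5, -1.2]
width: 0.0412
t 12.15 pos [ 0.5636 -0.2941  0.0558] yaw 89.84 j7 1.71 w 0.0412 F [ 1.1 -0.5 -1.2]
row [ 0.009  0.003 -0.001] [-0.002  0.     0.   ]
```

```bash
python3 -m pendant '0.002 0 0 0 0 0;0.004 0 0 0 0 0;0.004 0 0 0 0 0;0.004 0 0 0 0 0'; python3 -m pendant '0.002 0 0 0 0 0;0.004 0 0 0 0 0;0.004 0 0 0 0 0;0.004 0 0 0 0 0';  python3 go.py 0.5632 -0.2935 0.0535 90
```

```text
time: 12.55
ee_pos: [0.5635, -0.2941, 0.0548]
eef_rot: [0.001, 0.707, -0.001, 0.707]
ft_force: [-0.2, -0.1, -0.2]
width: 0.0418
time: 12.95
ee_pos: [0.5635, -0.2941, 0.0538]
eef_rot: [0.001, 0.707, -0.001, 0.707]
ft_force: [0.0, 0.2, -1.1]
width: 0.0414
t 12.95 pos [ 0.5635 -0.2941  0.0538] yaw 89.84 j7 1.71 w 0.0414 F [ 0.   0.2 -1.1]
row [ 0.001  0.002 -0.001] [-0.002  0.     0.   ]
```

No contact yet. I'll step on in 0.5 mm increments.

```bash
for i in 1; do python3 -m pendant '0.002 0 0 0 0 0;0.002 0 0 0 0 0;0.002 0 0 0 0 0'; done;  python3 go.py 0.5632 -0.2935 0.0535 90;  python3 -m pendant '0.002 0 0 0 0 0;0.002 0 0 0 0 0;0.002 0 0 0 0 0'; python3 go.py 0.5632 -0.2935 0.0535 90
```

```text
time: 13.25
ee_pos: [0.5636, -0.2942, 0.0536]
eef_rot: [0.001, 0.707, -0.001, 0.707]
ft_force: [-1.9, 0.8, 3.7]
width: 0.0417
t 13.25 pos [ 0.5636 -0.2942  0.0536] yaw 89.84 j7 1.71 w 0.0417 F [-1.9  0.8  3.7]
row [ 0.001  0.003 -0.002] [-0.002  0.     0.   ]
time: 13.55
ee_pos: [0.5636, -0.2942, 0.0536]
eef_rot: [0.001, 0.707, -0.001, 0.707]
ft_force: [-4.9, 0.9, 8.8]
width: 0.0418
t 13.55 pos [ 0.5636 -0.2942  0.0536] yaw 89.84 j7 1.71 w 0.0418 F [-4.9  0.9  8.8]
row [ 0.     0.003 -0.002] [-0.002  0.     0.   ]
```

Contact at z 0.0536, as predicted. I'll unload the force, open and retreat straight up.

```bash
python3 -m pendant '-0.003 0 0 0 0 0;-0.003 0 0 0 0 0;-0.003 0 0 0 0 0'; python3 -m pendant '0 0 0 0 0 0;0 0 0 0 0 0;0 0 0 0 0 0;0 0 0 0 0 0;0 0 0 0 0 0' 0.7; python3 -m pendant '-0.05 0 0 0 0 0;-0.15 0 0 0 0 0;-0.28 0 0 0 0 0;-0.4 0 0 0 0 0;-0.5 0 0 0 0 0;-0.5 0 0 0 0 0;-0.5 0 0 0 0 0'
python3 go.py 0.46 -0.42 0.25 90
```

```text
time: 13.85
ee_pos: [0.5636, -0.2942, 0.0536]
eef_rot: [0.001, 0.707, -0.001, 0.707]
ft_force: [-0.5, 0.2, 2.7]
width: 0.0418
time: 14.35
ee_pos: [0.5635, -0.2941, 0.0535]
eef_rot: [0.001, 0.707, -0.001, 0.707]
ft_force: [-0.0, -0.7, -0.3]
width: 0.0705
time: 15.05
ee_pos: [0.5638, -0.2942, 0.1796]
eef_rot: [0.001, 0.707, -0.001, 0.708]
ft_force: [0.7, 0.2, -0.3]
width: 0.0742
t 15.05 pos [ 0.5638 -0.2942  0.1796] yaw 89.84 j7 1.77 w 0.0742 F [ 0.7  0.2 -0.3]
row [-0.282 -0.505 -0.413] [-0.002  0.001  0.001]
```

```bash
python3 -m pendant '-0.1 -0.2 -0.12 0 0 0;-0.2 -0.4 -0.25 0 0 0;-0.25 -0.6 -0.4 0 0 0;-0.25 -0.75 -0.5 0 0 0;-0.25 -0.8 -0.5 0 0 0;-0.25 -0.8 -0.5 0 0 0;-0.25 -0.8 -0.5 0 0 0'
python3 - <<'E'
from h import *
T,d=vision.camera('top');S,d=vision.camera('scene')
cv2.imwrite('pics/v7.png',np.hstack([cv2.resize(T[145:305,170:420],None,fx=1.7,fy=2*.85),cv2.resize(S[140:300,110:330],None,fx=1.7,fy=1.7)]))
ct=vision.get_calibration('top');cs=vision.get_calibration('scene')
p,k=blob(T,'green',(379,213),25);q,j=blob(S,'green',(149,255),28)
print(p,k,q,j,onz(ct,p,.079).round(4),onz(cs,q,.079).round(4),tri([ray(ct,p),ray(cs,q)]).round(4));print(r.read_state()['time'])
E
```

```text
time: 15.75
ee_pos: [0.4368, -0.4944, 0.2397]
eef_rot: [0.002, 0.707, -0.001, 0.707]
ft_force: [0.6, 0.4, 0.7]
width: 0.0739
[383.65 210.5 ] 120 [145.13829787 255.41489362] 94 [ 0.5638 -0.2929  0.079 ] [ 0.5663 -0.2936  0.079 ] [ 0.5642 -0.2938  0.0756]
15.85
```

View pics/v7.png

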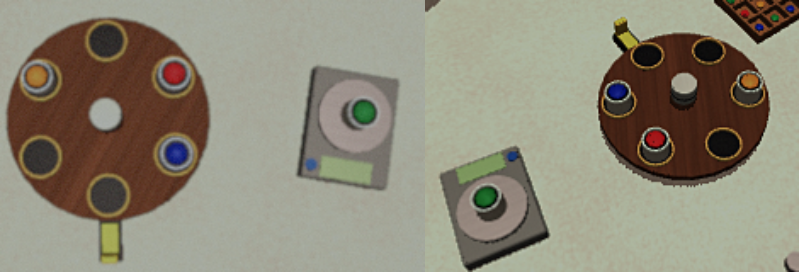

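The cup stands upright at the pan's centre (stone at (0.564, -0.293) against a pan centre of (0.563, -0.2935)). The empty pocket is at the pointer and the other three cups are in their pockets. The arm is clear.

```bash
python3 -c "
from bench import close_job
print(close_job())"
```

```text
the job is handed in; nothing more can be done
None
```

I turned the carousel about 48.5° by its knob until the green-stone cup stood at the yellow pointer. Then I lifted the cup from its pocket, set it on the scale's pan, backed the arm off and handed the job in at about 16 s.

- **Alignment before the pick:** the pocket lay at 180.1° and the pointer line at 180.5° in the wrist view, less than 1 mm apart. The first top view put the pointer nearer 181°.
- **Setting down:** I lowered in 0.5 to 1 mm steps. The force peaked at about 9 N upward, and I backed off to under 3 N before opening the gripper.
- **Final position:** the last top and scene pictures show the cup upright. The top view puts its stone about 1 mm from the measured pan centre, and the scene view about 3 mm in x. The two views disagree by 2–3 mm throughout, about what the calibration allows.
- **Other cups:** red, blue and amber are still in their pockets, and the arm was clear of everything at hand-in.

No check failed.

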